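# Hook up the sprung return link of a trolley brake

### The job

Hook up the return link of the trolley brake: take the black socket at the end of the sprung link, lift it, draw the rod out until its red ring mark shows and the socket stands over the steel ball stud of the brake lever, then press the socket straight down until it clicks over the ball and keep pressing so that it goes fully home. Finish while still gripping the socket and pressing it firmly down (about 15 N); do not let go. Leave the tape roll, the hex key and the white paint pen beside it where they are.

Things in the scene. Friction and masses are not known exactly. Their poses are not given: they have to be found in the camera images.
- brake_unit: grey steel base plate, 280 x 150 x 8 mm, of a trolley-brake unit, fixed to the bench. Origin on the bench top; x axis from the link's pivot (at x = -0.10) to the ball stud (at x = +0.10, both at y = 0); the lever's black hand grip sticks out towards -y
- link_pivot (a point): pivot of the sprung link, 66 mm above the bench. The link swivels here about an upright pin (0.7 rad either side of the plate's x axis; stays where left) and can be raised freely about a level pin (rests 0.03 rad below level). It is a dark tube, 18 mm thick and 118 mm long from the pivot; the 8 mm steel rod drawn out of it carries the socket
- snap_socket: black snap socket at the link's free end. Origin: where the ball's centre lies when the socket is home, 17 mm above its open underside, 10 mm below the link's axis, 155 mm from the pivot with the rod in; x axis along the link away from the pivot, z up. The square mouth tapers from 28 to 18 mm; two sprung clip wires inside catch under the ball
- socket_grip (a point): middle of the socket block, 13 mm above its origin and 13 mm below its top: grip here from above, across the block, which is 32 mm long (along the link, x), 32 mm wide (33.5 over its ribs, y), 43 mm high. Pushing it on the ball takes 7 to 16 N, most about 11 mm above home; then it clicks: the push drops away and the clips draw it on, until the ball meets the seat pad
- seat_pad: white plastic pad that is the roof inside the socket, 17 x 17 x 3 mm; origin under its centre, 8 mm above the socket's origin. It rests on the ball's top when the socket is home, and takes the downward push
- ball_stud: upright steel stud on the brake lever, with a ball 16 mm in diameter; origin at the ball's centre, 56 mm above the bench, 200 mm from the link's pivot. The lever's flat arm lies below it with its top 26 mm above the bench, a hexagon at the stud's foot reaches 31 mm
- link_rod (a joint): how far the rod is drawn out of the link's tube, m, 0 (in) to 0.07; a spring pulls it in with about 2.4 N when in and 6 N at the ring. The red ring on the rod is fully out of the tube from 0.043; the socket is over the ball at about 0.045
- brake_lever (a joint): swing of the brake lever about its upright pin, rad; 0 is on its rubber stop, where the link's pull holds it; it grows as the ball is dragged away from the link's pivot
- tape_roll: roll of clear packing tape, 132 mm across, 50 mm high, lying flat; origin under its centre; leave alone
- hex_key: black hex key, 95 mm long, lying flat; leave alone
- paint_pen: white paint pen, 11 mm thick, 120 mm long, lying; leave alone

How it is judged (in metres and radians):
On the way, in this order (a step that is already met when the one before it is completed fails the run):
1. the gripped socket is above the ball with the rod drawn out to its red ring (value of joint link_rod above 0.041 m and z of snap_socket in the frame of ball_stud above 0.018 m and horizontal distance between snap_socket and ball_stud below 0.008 m and contact force between the fingers and snap_socket above 2 N), for 0.1 s.
2. the socket has clicked over the ball (distance between snap_socket and ball_stud below 0.0025 m and contact force between the fingers and snap_socket above 2 N), for 0.1 s.
At the end, for the whole second after the job is handed in: The socket is fully home on the ball (its origin within 1.2 mm in height and 2.5 mm sideways of the ball's centre), the fingers still hold it (more than 4 N) and press its seat pad on the ball with more than 8 N, the lever is on its stop (below 0.08 rad), and all is still (z of snap_socket in the frame of ball_stud below 0.0012 m and horizontal distance between snap_socket and ball_stud below 0.0025 m and contact force between seat_pad and ball_stud above 8 N and contact force between the fingers and snap_socket above 4 N and value of joint brake_lever below 0.08 rad and linear speed of snap_socket below 0.02 m/s); the arm keeps its last pose, push and grip.
It fails at once if the tape roll, the hex key or the white paint pen is moved more than 20 mm (distance of any of tape_roll, hex_key, paint_pen from where it was at the start of the episode above 0.02 m).
It also fails if it takes over 38 s, if anything falls off the work surface, if the arm or the gripper's body presses on something with over 40 N, if the wrist force passes 120 N, or if a joint passes its speed limit or range.

### The arm

A 7-joint arm with a two-finger parallel gripper is mounted at the origin on a cart in front of the work surface, level with it; the furniture and walls round the work are solid. World frame = base frame: x ahead of the robot, y to its left, z up, the work surface at z = 0. Lengths are in mm, angles in rad, forces in N, time in s.
With the tool pointing down it reaches from about 425 to 875 mm from the base axis. Payload 4.7 kg.
Tool frame: the origin (TCP) lies midway between the tips of the shut fingers; the grasp point (between the pads) lies bot.grip_point_offset behind it (bot.grip_point_offset is the distance from the TCP to the grasp point, in mm); z points along the fingers, y is the direction in which the jaws open and shut (so a half turn about z gives the same grasp; the last joint's range is limited). The gripper opens to 85 mm and grips with 20 to 120 N. Pads are 22 mm wide; open, the fingers measure 114 mm over their backs; the gripper's body (76 mm by 85 mm) begins 54 mm behind the grasp point. The pads swing forward as they close: fully open they stand 13 mm farther back than shut.
Start: joints at [1.335, 0.321, -0.07, 1.45, 0.023, 1.371, -0.057], TCP at [160.665, -629.85, 231.349] pointing down, gripper open.
Joint ranges: [-2.86, 2.86], [-0.3, 2.09], [-1.38, 1.24], [0.06, 2.45], [-1.56, 4.7], [0.09, 2.05], [-2.69, 2.69]. Speed limits (rad/s): [2.57, 2.57, 3.14, 3.14, 3.14, 3.14, 3.14].

### API

Orientations are given as [roll, pitch, yaw] about the fixed x, y, z axes, in that order (R = Rz(yaw) Ry(pitch) Rx(roll)).
In Python, from workcell import bot gives the robot as it stands. The module is installed in compiled form; this text tells all that it offers. Calls block until the motion is done:
- bot.move_ptp(position, orientation): joint-space move of the TCP to a pose.
- bot.move_linear(position, orientation=None, velocity=150): straight line of the TCP; orientation=None keeps the orientation; velocity is the mean speed in mm/s.
- bot.move_j(angles): joint-space move.
- bot.ungrasp() and bot.grab(f_grip=None): open the fingers fully, or close them until they stop; f_grip is the grip in N (None keeps the last).
- bot.dwell(seconds).
- bot.ik(position, orientation): joint angles nearest the present ones, or None.
- bot.state(): the state.
- bot.get_image(name): name is "scene" or "side" or "wrist"; returns a dict with "image" (400x640x3 uint8, red, green, blue), "intrinsics" (3x3 intrinsics, pixels), "R" (3x3) and "t" (3): a world point X has camera coordinates R X + t; the wrist camera has in their place "mount" (4x4, takes a point from camera to tool coordinates, whose origin is the TCP and whose axes are the flange's). Camera axes: x right, y down, z forward; pixel columns grow to the right and rows downward; lengths in mm; the calibration is good to about 2 mm. A picture is of the moment at which its call begins: read the wrist's pose just before it. There is no depth.
A pose or a line that the arm cannot do raises bot.Unreachable and nothing moves.
- bot.close_job(): hands the job in, once; it reports no verdict.
The state is a dict: "t": time; "joint_pos": joint angles; "joint_velocities": joint speeds; "joint_torque": joint torques, N m; "tcp_pos": TCP position; "ee_rot": TCP orientation; "ft_force": force on the tool from outside, world axes, zero at the start; "moment": the same for the moment, N m; "gripper_width": finger opening in mm.
Only numpy, scipy, OpenCV 4.12 (cv2) and the standard library are available. Lean on these libraries where they do the work, as an engineer would, in place of code of your own. Each camera call takes 0.05 s, during which the arm holds its last target.

## Working session

There is one attempt and no reset: what is moved stays moved. The work goes in short steps, each a Python script; the robot and the scene stay as the last script left them, time stands still between calls to the robot, and variables do not carry over. Pictures are saved under pics/ and viewed, and the job is handed in when it is done.

```bash
mkdir -p pics; ls; python3 - <<'E'
from workcell import bot
import cv2,json
s=bot.state();print(s, bot.grip_point_offset)
for n in ["scene","side","wrist"]:
    d=bot.get_image(n);cv2.imwrite(f"pics/{n}0.png",d["image"][:,:,::-1])
    print(n,{k:v.tolist() for k,v in d.items() if k!="image"})
E
```

```text
pics
{'t': 0.0, 'joint_pos': array([ 1.33513284,  0.32185326, -0.07004722,  1.45166692,  0.02258687,
        1.37076638, -0.05684157]), 'joint_velocities': array([ 0.00061541,  0.00051237, -0.00030555,  0.00168268, -0.00019025,
       -0.00166305, -0.00046351]), 'joint_torque': array([ 7.51060870e-04, -4.93588114e+01, -3.81616820e-01, -3.14339340e+01,
        1.31007217e-02,  1.13499019e-02, -2.47595693e-05]), 'tcp_pos': array([ 160.46899448, -629.34031136,  230.20758395]), 'ee_rot': array([-3.13968732e+00,  9.48315133e-05,  2.49814177e-01]), 'ft_force': array([0.71867626, 0.23966585, 0.20310772]), 'moment': array([-0.01585417,  0.01201219,  0.00063519]), 'gripper_width': 85.54862642022691} 18.700000000000003
scene {'intrinsics': [[467.25206076076796, 0.0, 323.49885954986377], [0.0, 467.25206076076796, 198.11076140484374], [0.0, 0.0, 1.0]], 'R': [[-0.7570497107868834, -0.6533043867985159, 0.008313458204095873], [-0.46998989981484024, 0.5356976392659963, -0.7015251480573417], [0.4538559567412689, -0.5349966518349939, -0.7125962061755687]], 't': [425.05339094808727, 337.28772754556474,
[... 155 characters left out ...]
R': [[0.9991058081827554, -0.04214803914130512, -0.003335693634905036], [-0.020926155099008158, -0.42440580087205165, -0.9052302537028492], [0.03673799243637555, 0.9044906074596328, -0.42490829708191075]], 't': [-577.0981050139998, 98.15848542476796, 1352.7948408012578]}
wrist {'intrinsics': [[337.4522221545079, 0.0, 319.5236271211531], [0.0, 337.4522221545079, 199.75172469721085], [0.0, 0.0, 1.0]], 'mount': [[-0.0011062358138688583, -0.9615288748610352, -0.2747016546196877, 70.93641413168648], [0.9999990962141792, -0.0012735713983723358, 0.0004307977679547139, -0.5928633640909231], [-0.0007640766635234506, -0.2747009297843081, 0.9615294147151653, -142.89929968485265], [0.0, 0.0, 0.0, 1.0]]}
```

View pics/scene0.png

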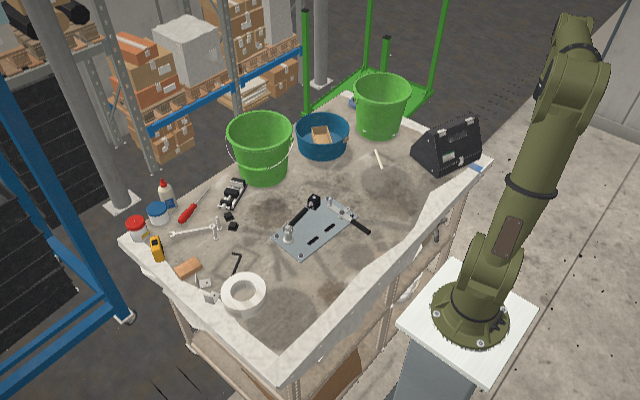

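View pics/side0.png

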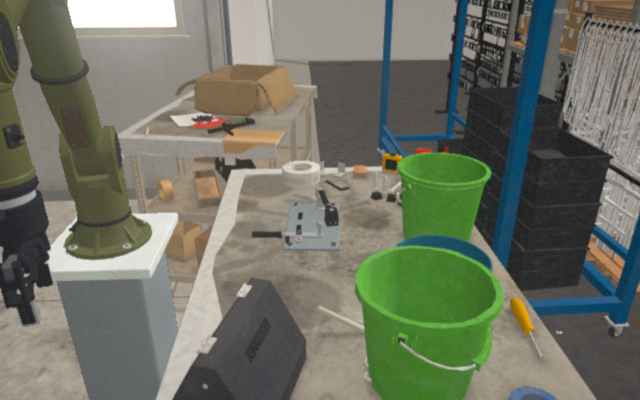

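View pics/wrist0.png

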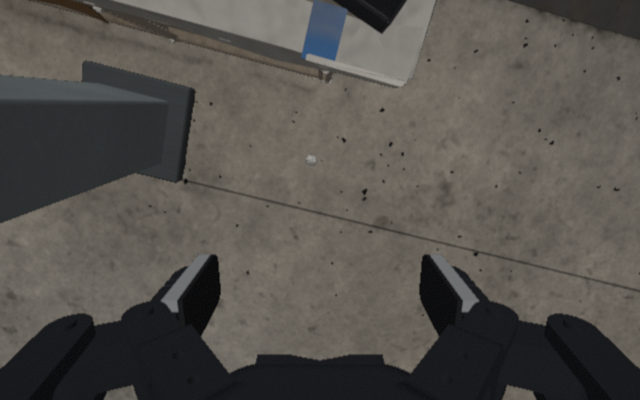

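The scene view shows the brake unit around (315,228), with the link pivot near (288,235), the black socket near (313,202) and the tape roll at (243,292). In the side view the unit is around (313,225). I'll enlarge both crops.

```bash
cat > h.py <<'E'
import numpy as np,cv2
def ray(d,uv):
    K=d["intrinsics"];R=np.array(d["R"]);t=np.array(d["t"])
    c=-R.T@t; v=R.T@np.linalg.solve(K,[uv[0],uv[1],1.]); return c,v/np.linalg.norm(v)
def onz(d,uv,z):
    c,v=ray(d,uv); return c+v*(z-c[2])/v[2]
def two(r1,r2):
    (a,u),(b,v)=r1,r2
    s=np.linalg.lstsq(np.c_[u,-v],b-a,rcond=None)[0]
    p,q=a+s[0]*u,b+s[1]*v; return (p+q)/2,np.linalg.norm(p-q)
def proj(d,X):
    p=d["intrinsics"]@(np.array(d["R"])@X+d["t"]); return p[:2]/p[2]
def Rrpy(e):
    from scipy.spatial.transform import Rotation as Ro
    return Ro.from_euler("xyz",e).as_matrix()
def wrist(bot,ts=None):
    s=bot.state();d=bot.get_image("wrist");M=np.array(d["mount"])
    T=np.eye(4);T[:3,:3]=Rrpy(s["ee_rot"]);T[:3,3]=s["tcp_pos"]
    C=np.linalg.inv(T@M);d["R"]=C[:3,:3];d["t"]=C[:3,3];return d
E
python3 - <<'E'
import cv2
a=cv2.imread("pics/scene0.png")[180:280,240:380];cv2.imwrite("pics/scz.png",cv2.resize(a,None,fx=5.5,fy=5.5,interpolation=2))
a=cv2.imread("pics/side0.png")[175:265,240:360];cv2.imwrite("pics/sdz.png",cv2.resize(a,None,fx=6,fy=6,interpolation=2))
E
```

```text
(no output)
```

View pics/scz.png

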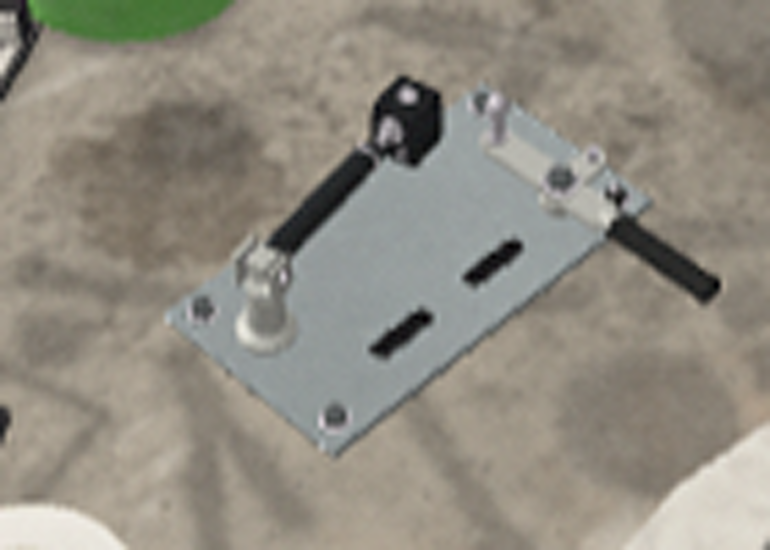

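View pics/sdz.png

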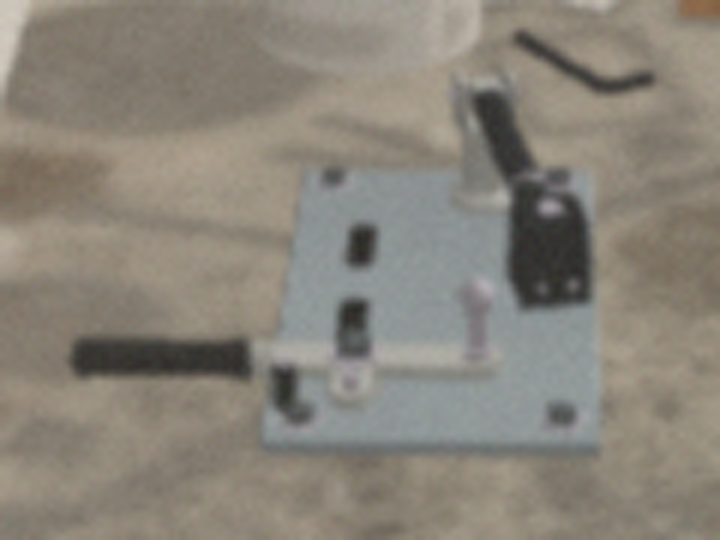

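```bash
python3 - <<'E'
from workcell import bot
from h import *
sc=bot.get_image("scene");sd=bot.get_image("side")
for n,uv,z in [("c1",(168,318),8),("c2",(335,455),8),("c3",(650,203),8),("ball",(497,103),56),("socktop",(408,92),88)]:
    print(n,onz(sc,(uv[0]/5.5+240,uv[1]/5.5+180),z))
for n,uv,z in [("c1",(592,170),8),("c2",(308,170),8),("c3",(262,450),8),("c4",(600,452),8),("ball",(478,292),56),("socktop",(549,208),88)]:
    print(n,onz(sd,(uv[0]/6+240,uv[1]/6+175),z))
print(two(ray(sc,(497/5.5+240,103/5.5+180)),ray(sd,(478/6+240,292/6+175))))
E
```

```text
c1 [634.96204786 183.91213975   8.        ]
c2 [489.80976098 192.65707224   8.        ]
c3 [473.54894589 -82.04622232   8.        ]
ball [573.32428634 -49.31360193  56.        ]
socktop [600.58477741   3.83392031  88.        ]
c1 [645.19892437 182.53561659   8.        ]
c2 [497.3688216  189.82476413   8.        ]
c3 [480.20031413 -95.48163974   8.        ]
c4 [ 626.45146811 -104.1762672     8.        ]
ball [576.30225527 -44.0274584   56.        ]
socktop [608.78814306 -26.16811612  88.        ]
(array([574.52536536, -48.48770349,  57.40626095]), np.float64(3.6074692111936737))
```

```bash
python3 - <<'E'
from workcell import bot
from h import *
import math
for yaw in (1.51,-1.63):
    print(bot.ik([595,0,250],[math.pi,0,yaw]),bot.ik([575,-48,60],[math.pi,0,yaw]))
p=bot.state()["tcp_pos"]
bot.move_linear([p[0],p[1],360],velocity=200)
bot.move_ptp([595,-10,240],[math.pi,0,1.6])
d=wrist(bot);cv2.imwrite("pics/w1.png",d["image"][:,:,::-1])
s=bot.state();print(s["t"],s["tcp_pos"],s["ee_rot"],s["ft_force"],s["joint_pos"])
E
```

```text
[ 0.70514369  0.31400416 -0.91945274  1.54181201  0.25146649  1.41049882
 -0.29176561] [ 0.69854432  0.42807104 -0.7940885   1.80137257  0.34681078  1.05734504
 -0.28478996]
None [ 0.95715705  0.62197854 -1.17771437  1.79423945  0.62685097  1.16176872
  2.66005839]
3.7917 [595.12971202 -11.35640727 239.96075733] [-3.14154242e+00  3.66234046e-04  1.59785847e+00] [ 0.47080511 -0.24270399 -0.01251337] [ 0.72662125  0.32193457 -0.92327919  1.55597808  0.25964683  1.3932022
 -0.19097076]
```

View pics/w1.png

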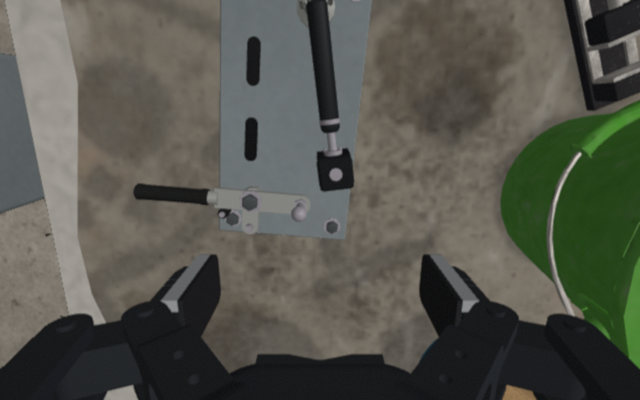

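```bash
python3 - <<'E'
import cv2
a=cv2.imread("pics/w1.png")[0:245,205:385];cv2.imwrite("pics/w1z.png",cv2.resize(a,None,fx=2.44*1.0,fy=2.44,interpolation=2))
a=cv2.imread("pics/w1.png")[120:240,240:380];cv2.imwrite("pics/w1y.png",cv2.resize(a,None,fx=5,fy=5,interpolation=2))
E
```

```text
(no output)
```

View pics/w1y.png

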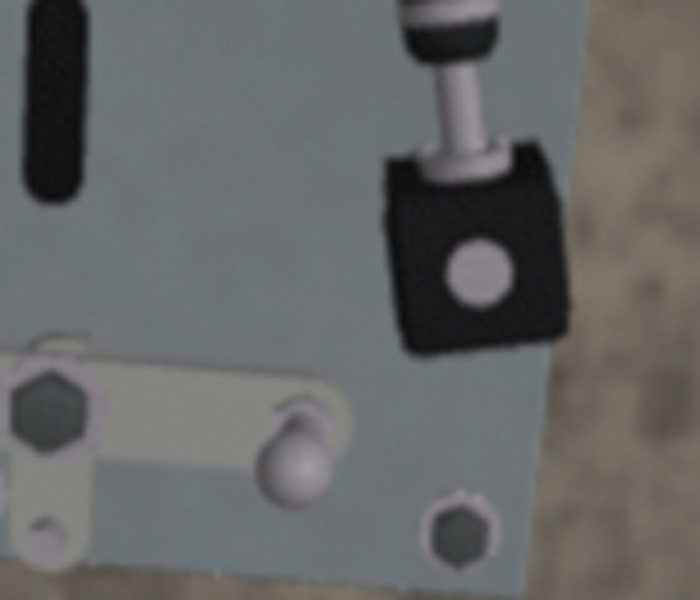

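View pics/w1z.png

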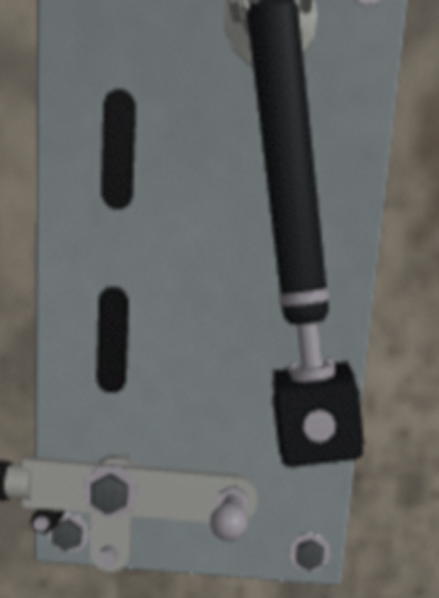

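```bash
python3 - <<'E'
from workcell import bot
from h import *
d=wrist(bot);sc=bot.get_image("scene");sd=bot.get_image("side")
g=d["image"]; roi=cv2.cvtColor(g,cv2.COLOR_RGB2GRAY)[195:235,280:320]
c=cv2.HoughCircles(cv2.resize(roi,None,fx=4,fy=4,interpolation=2),cv2.HOUGH_GRADIENT,1,50,param1=80,param2=12,minRadius=22,maxRadius=42)
print("hough",None if c is None else c[0,:3]/4+[280,195,0])
# expected ball radius px
b=onz(d,(299,213.6),56);print("ball",b, "R px",8*d["intrinsics"][0][0]/(np.array(d["R"])@b+d["t"])[2])
print("two view sc/w",two(ray(d,(299,213.6)),ray(sc,(330.4,198.7))),"sd/w",two(ray(d,(299,213.6)),ray(sd,(319.7,223.7))))
print("sock top",onz(d,(336,174.4),77.4))
z=lambda u,v:(u/2.44+205,v/2.44)
a1=onz(d,z(305,300),62);a2=onz(d,z(275,10),66);print(a1,a2,np.arctan2(*(a1-a2)[[1,0]]))
for q in [(40,0),(36,560),(342,583),(407,0)]: print(onz(d,z(*q),8))
for n in ["slots",]:
  print(onz(d,z(119,90),8),onz(d,z(110,391),8))
# bucket on scene
print("bucket near base", onz(sc,(270,185),0))
E
```

```text
hough None
ball [576.2422312  -49.71336618  56.        ] R px 7.8464763869912275
two view sc/w (array([575.69788284, -51.47722921,  52.50622509]), np.float64(1.3256362410678522)) sd/w (array([576.28449644, -48.89891494,  58.43101863]), np.float64(0.1852713858935063))
sock top [611.17245306  -3.65733248  77.4       ]
[604.53353722  41.64193342  62.        ] [590.75878928 138.74652732  66.        ] -1.4298817543325826
[494.89517411 154.45248733   8.        ]
[479.84387369 -88.00396697   8.        ]
[629.03513751 -96.15550817   8.        ]
[643.4324384  158.30566149   8.        ]
[525.94643676 121.94807002   8.        ] [518.32838198  -4.32870574   8.        ]
bucket near base [823.21252318   1.5114574    0.        ]
```

```bash
cat >> h.py <<'E'
from scipy.spatial.transform import Rotation as Ro
BALL=np.array([576.2,-49.7,56.]); YU=-1.630
PIV=np.array([BALL[0]-200*np.cos(YU),BALL[1]-200*np.sin(YU),66.])
DG=2.0  # TCP lower than nominal, mm
def link(th,ph,e):
    lx=np.array([np.cos(th)*np.cos(ph),np.sin(th)*np.cos(ph),np.sin(ph)])
    ly=np.array([-np.sin(th),np.cos(th),0]);lz=np.cross(lx,ly)
    g=PIV+lx*(155+e)+3*lz
    return (g-lz*(18.7+DG)), Ro.from_matrix(np.c_[-lx,ly,-lz]).as_euler("xyz")
def over(h):
    # link pose with socket origin h above ball centre, horizontally over the ball
    from scipy.optimize import fsolve
    f=lambda q:[(155+q[0])*np.cos(q[1])+10*np.sin(q[1])-200,(155+q[0])*np.sin(q[1])-10*np.cos(q[1])+10-h]
    e,ph=fsolve(f,[45,h/200]); return ph,e
E
python3 - <<'E'
from workcell import bot
from h import *
p,o=link(-1.421,-0.03,0);print(PIV,p,o,over(30))
for h in (30,15,0):
    ph,e=over(h);print(h,ph,e,link(YU,ph,e),bot.ik(*link(YU,ph,e)))
bot.move_ptp(p+[0,0,75],o)
d=wrist(bot);cv2.imwrite("pics/w2.png",d["image"][:,:,::-1])
s=bot.state();print(s["t"],s["tcp_pos"],s["ee_rot"])
E
```

```text
[588.03381874 149.94959488  66.        ] [611.07587263  -2.72069812  43.65866187] [-3.14159265 -0.03        1.72059265] (np.float64(0.14944105959158402), np.float64(45.748598998847314))
30 0.14944105959158402 45.748598998847314 (array([576.13216749, -50.84440937,  78.38582073]), array([3.14159265, 0.14944106, 1.51159265])) [ 0.6242564   0.41841616 -0.81184616  1.78434487  0.49329809  1.14322221
 -0.43311297]
15 0.07500001319242378 44.81241202688098 (array([576.16586187, -50.275948  ,  63.32164611]), array([3.14159265, 0.07500001, 1.51159265])) [ 0.67238611  0.43512728 -0.81698678  1.79611698  0.43865412  1.09175922
 -0.37215603]
0 0.0 45.0 (array([576.2, -49.7,  48.3]), array([3.14159265, 0.        , 1.51159265])) [ 0.71965414  0.45814869 -0.82171287  1.80569891  0.38376596  1.04528154
 -0.30673616]
4.55 [612.4419951   -2.33852088 120.81667178] [ 3.13855612 -0.02963017  1.7203052 ]
```

View pics/w2.png

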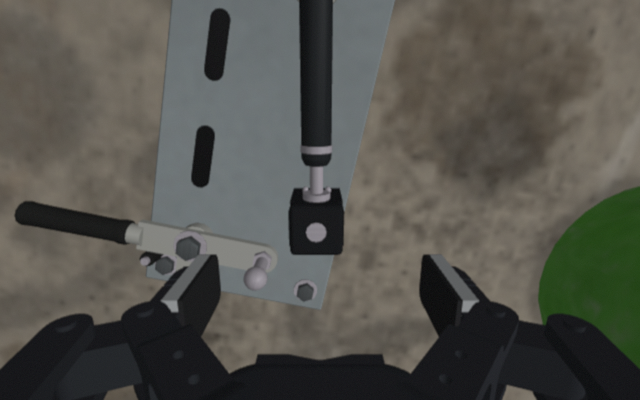

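The link runs vertically in the picture, so the jaws are aligned with it. The socket disc is at (316,232) and the ball at (255,279). I'll re-measure, then grasp.

```bash
python3 - <<'E'
from workcell import bot
from h import *
d=wrist(bot)
print("disc",onz(d,(316,232),77.4),"ball",onz(d,(255.5,279),56))
p,o=link(-1.421,-0.03,0)
f0=bot.state()["ft_force"]
bot.move_linear(p,o,velocity=60)
bot.dwell(.2)
s=bot.state();print(s["t"],s["tcp_pos"]-p,s["ft_force"]-f0,f0)
d=wrist(bot);cv2.imwrite("pics/w3.png",d["image"][:,:,::-1])
E
```

```text
disc [611.86825089  -3.916441    77.4       ] ball [576.95955395 -51.11092061  56.        ]
6.2 [ 0.19791296 -0.0529735   0.29481892] [0.97090513 0.21683462 0.99864512] [-0.97076559  0.24059012 -0.1135677 ]
```

View pics/w3.png

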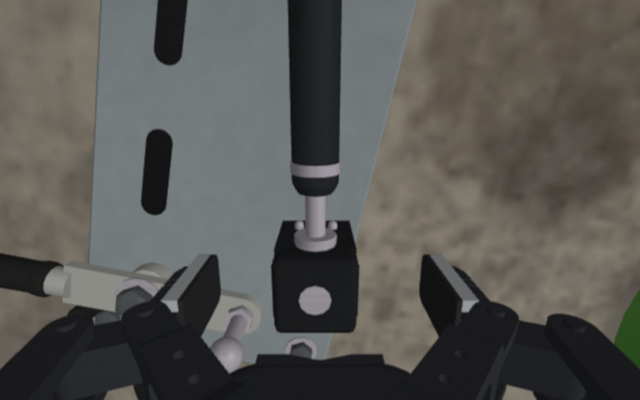

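```bash
sed -i 's/^BALL=.*; YU/BALL=np.array([576.6,-50.4,56.]); YU/' h.py; python3 - <<'E'
from workcell import bot
from h import *
bot.grab(80)
s=bot.state();print(s["t"],s["tcp_pos"],s["ft_force"],s["gripper_width"])
p,o=link(-1.421,0.19,3)
bot.move_linear(p,o,velocity=60)
bot.dwell(.2)
s=bot.state();print(s["t"],s["tcp_pos"]-p,s["ft_force"],s["gripper_width"])
d=wrist(bot);cv2.imwrite("pics/w4.png",d["image"][:,:,::-1])
for n in("side","scene"):
    d=bot.get_image(n);cv2.imwrite(f"pics/{n}4.png",cv2.resize(d["image"][150:270,230:390,::-1],None,fx=5,fy=5,interpolation=2))
E
```

```text
6.7917 [610.95325269  -2.78750821  43.68394905] [-2.04603704 -0.25530327  1.43139381] 31.082057156820074
7.725 [-0.2481214  -0.57376658 -0.39323075] [-1.55399367  2.70925152 -0.54776075] 31.130662090579825
```

View pics/w4.png

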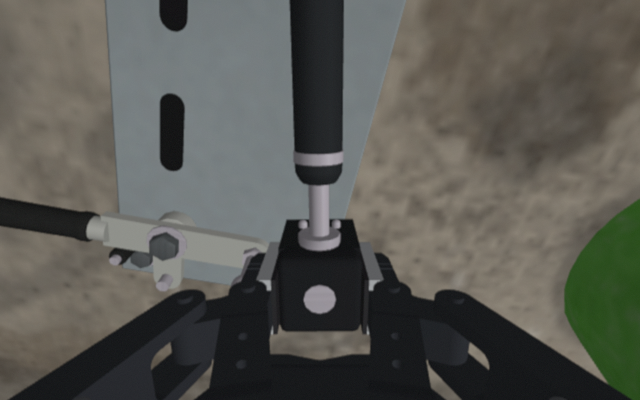

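View pics/side4.png

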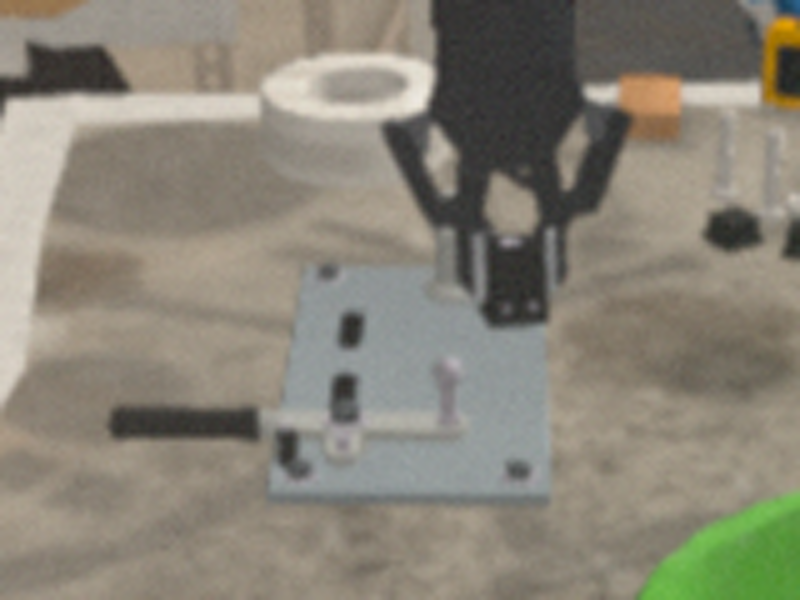

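The socket is gripped and lifted: width reads 31.1 mm and the disc sits centred between the pads at (320,299). Next I'll draw the rod out over the ball.

```bash
python3 - <<'E'
from workcell import bot
from h import *
ph,e=over(33)
p,o=link(YU,ph,e)
bot.move_linear(p,o,velocity=50)
bot.dwell(.3)
s=bot.state();print(s["t"],p,s["tcp_pos"]-p,s["ee_rot"]-o,s["ft_force"],s["gripper_width"])
d=wrist(bot);cv2.imwrite("pics/w5.png",d["image"][:,:,::-1])
for n in("side","scene"):
    d=bot.get_image(n);cv2.imwrite(f"pics/{n}5.png",cv2.resize(d["image"][170:260,260:380,::-1],None,fx=6,fy=6,interpolation=2))
E
```

```text
9.4583 [576.52553031 -51.65638588  81.40355683] [-0.69089882  0.50815081 -0.14349327] [-6.28241622e+00 -1.05851762e-03 -5.97228349e-04] [ 1.07278769  6.82189916 -3.61407995] 31.20789928497707
```

View pics/w5.png

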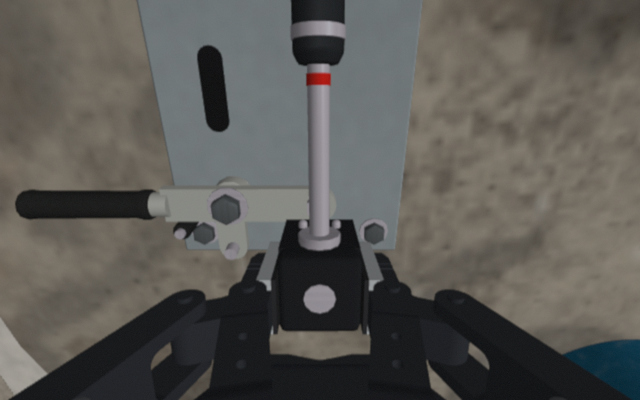

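View pics/side5.png

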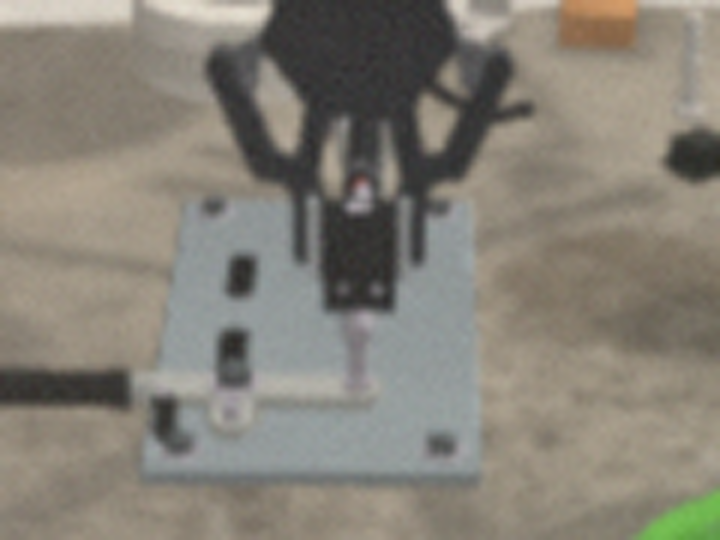

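View pics/scene5.png

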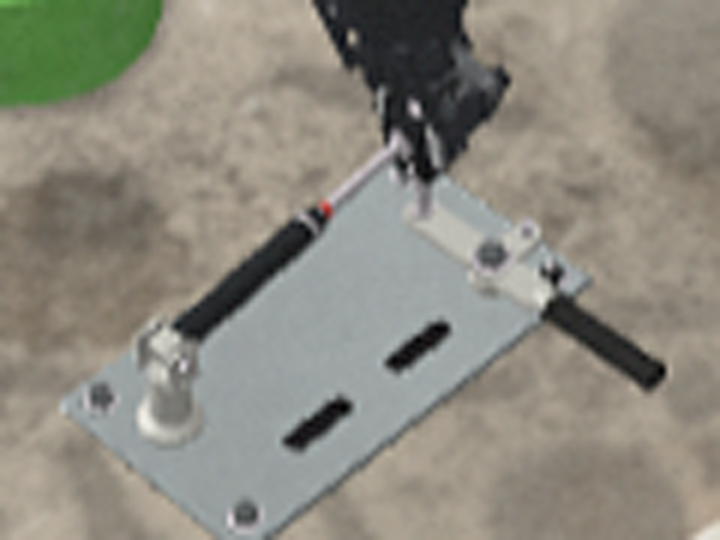

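The red ring is fully out at (318,78), with a little bare rod between it and the tube. In the side view the stud stands centred under the socket, both at column ~358. I'll press down in steps and watch the force.

```bash
python3 - <<'E'
from workcell import bot
from h import *
for h in (22,16,12,9,6,3,0):
    ph,e=over(h);p,o=link(YU,ph,e)
    bot.move_linear(p,o,velocity=30)
    s=bot.state();print(h,round(s["t"],2),(s["tcp_pos"]-p).round(2),s["ft_force"].round(2),round(s["gripper_width"],2))
    if s["ft_force"][2]>40 : break
bot.dwell(.3)
s=bot.state();print(h,round(s["t"],2),(s["tcp_pos"]-p).round(2),s["ft_force"].round(2),s["moment"].round(2))
d=wrist(bot);cv2.imwrite("pics/w6.png",d["image"][:,:,::-1])
for n in("side","scene"):
    d=bot.get_image(n);cv2.imwrite(f"pics/{n}6.png",cv2.resize(d["image"][170:260,260:380,::-1],None,fx=6,fy=6,interpolation=2))
E
```

```text
22 10.12 [-0.81  0.27 -0.19] [ 0.29  5.6  -2.18] 31.18
16 10.47 [-1.12  0.14 -0.19] [-1.05  5.72 -1.38] 30.86
12 10.76 [-1.33 -0.03  0.4 ] [-2.41  5.55  2.8 ] 30.6
9 11.01 [-1.64 -0.01 -0.63] [-0.72  5.18 -3.9 ] 30.77
6 11.26 [-1.88  0.   -1.57] [ 1.59  5.29 -9.58] 30.84
3 11.51 [-1.47  0.15 -0.51] [-1.18  6.39 -3.72] 30.68
0 11.76 [-0.72  0.05  1.48] [-3.25  5.87  7.18] 30.88
0 12.06 [-0.73  0.22  1.47] [-3.28  6.06  8.14] [0.8  0.74 0.1 ]
```

View pics/w6.png

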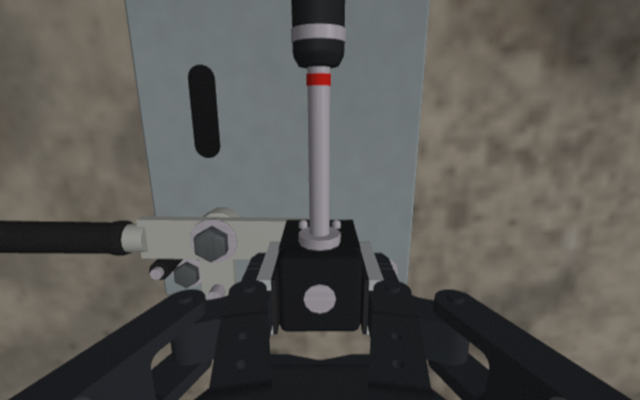

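View pics/side6.png

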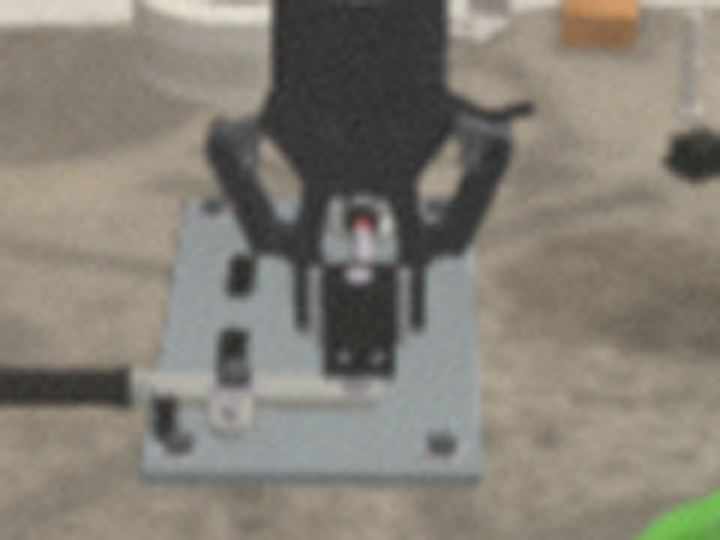

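It clicked: the push dropped to -9.6 N around h=6, then rose to +8 N at the seat. Next I'll raise the press to about 16 N.

```bash
python3 - <<'E'
from workcell import bot
from h import *
p,o=link(YU,0,45)
z=0
while True:
    z+=.6; bot.move_linear(p+[-.4,0,-z],o,velocity=10); bot.dwell(.2)
    f=np.mean([(bot.dwell(.02),bot.state()["ft_force"])[1] for _ in range(8)],0)
    s=bot.state();print(round(z,2),round(s["t"],2),(s["tcp_pos"]-p).round(2),f.round(2))
    if f[2]>16 or z>5: break
bot.dwell(1.0)
s=bot.state();print(round(s["t"],2),(s["tcp_pos"]-p).round(2),s["ft_force"].round(2),s["moment"].round(2),s["gripper_width"],abs(s["joint_velocities"]).max())
d=wrist(bot);cv2.imwrite("pics/w7.png",d["image"][:,:,::-1])
d=bot.get_image("side");cv2.imwrite("pics/side7.png",cv2.resize(d["image"][170:260,260:380,::-1],None,fx=6,fy=6,interpolation=2))
E
```

```text
0.6 12.79 [-0.72  0.25  1.38] [-4.04  5.92 10.11]
1.2 13.38 [-0.62  0.34  1.31] [-4.8   5.79 13.41]
1.8 13.96 [-0.55  0.42  1.18] [-6.15  5.95 16.75]
14.96 [-0.54  0.4   1.19] [-6.1   6.11 17.14] [0.93 1.38 0.21] 30.893023246313852 0.002105643784107791
```

View pics/w7.png

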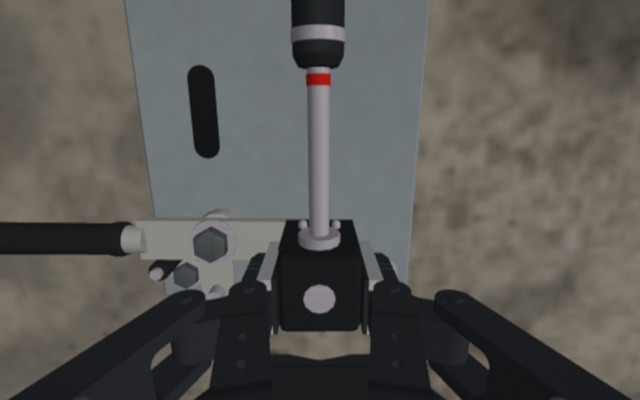

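View pics/side7.png

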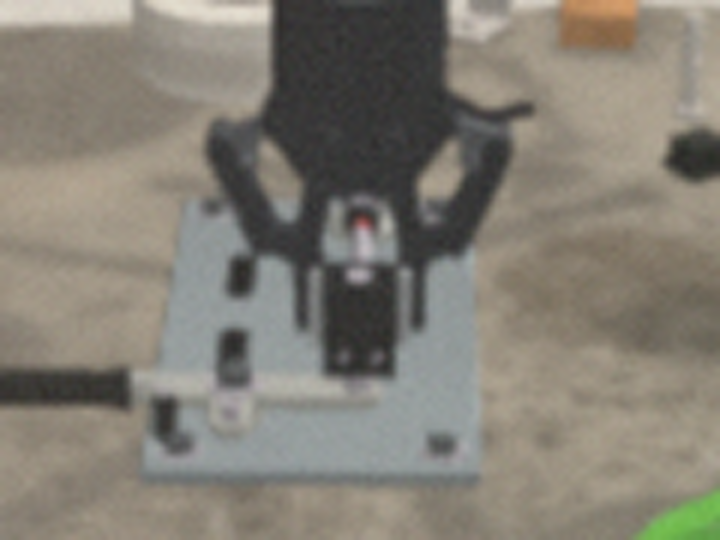

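```bash
python3 - <<'E'
from workcell import bot
from h import *
p,o=link(YU,0,45)
bot.move_linear(p+[-1.2,0,-1.8],o,velocity=10); bot.dwell(.5)
f=np.mean([(bot.dwell(.02),bot.state()["ft_force"])[1] for _ in range(8)],0)
s=bot.state();print(round(s["t"],2),(s["tcp_pos"]-p).round(2),f.round(2),s["gripper_width"])
if 13<f[2]<22: bot.close_job();print("closed")
E
```

```text
15.94 [-0.68  0.43  1.22] [-4.36  5.89 15.12] 30.898949893128055
the job is handed in; nothing more can be done
closed
```

I pressed the socket onto the ball stud until it clicked and handed the job in at about 16 s of the 38 s. It is still gripped and pressed down; `close_job()` gives no verdict, so the result is not confirmed.

- **Grip and lift:** I took the socket from above with the grip set to 80 N and lifted it. I then drew the rod out until the red ring was fully clear of the tube. The side view showed the socket centred over the stud, about 33 mm above the ball by my calculation.
- **Click:** Going down, the push peaked at only about 3 N in my coarse samples. It then swung to −9.6 N as the clips drew the socket on, and rose again on a hard seat. The last 1.2 mm of commanded press moved the tool only 0.2 mm.
- **Last checks:** The wrist force was 15.1 N downward with the gripper width steady at 30.9 mm. In the last pictures, taken just before a final sideways shift of less than 1 mm, the socket was squarely on the stud, the lever had not visibly moved and the ring was still out.
- **Disagreements:** A side force of about 4 N along x remained, reduced from 6 N by that shift. The tool also stopped 1.2 mm above my computed home height, which I put down to uncertainty in the grip and calibration. I had no direct reading of the seat pad's contact force or the lever angle.
- **Other objects:** I made no move towards the tape roll, hex key or paint pen. I did not check them individually at the end.

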